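Level the counter scale

ROBOT

A 6-joint arm with a two-finger parallel gripper is mounted at the origin on a cart in front of the work surface, level with it; the furniture and walls round the work are solid. World frame = base frame: x ahead of the robot, y to its left, z up, the work surface at z = 0. Lengths are in m, angles in rad, forces in N, time in s.
With the tool pointing down it reaches from about 0.375 to 0.9 m from the base axis. Payload 3.1 kg.
Tool frame: the origin (TCP) lies midway between the tips of the shut fingers; the grasp point (between the pads) lies 19 mm behind it (arm.grip_point_offset is the distance from the TCP to the grasp point, in m); z points along the fingers, y is the line along which they close (so a half turn about z gives the same grasp; the last joint's range is limited). The gripper opens to 85 mm and grips with 20 to 120 N. Pads are 22 mm wide; open, the fingers measure 114 mm over their backs; the gripper's body (76 mm by 85 mm) begins 54 mm behind the grasp point. The pads swing forward as they close: fully open they stand 13 mm farther back than shut.
Start: joints at [-1.464, 0.527, 1.433, -0, 1.181, -0.178], TCP at [0.176, -0.6, 0.231] pointing down, gripper open.
Joint ranges: [-3.08, 3.08], [-0.75, 2.2], [0.22, 2.44], [-1.43, 4.57], [0, 2.65], [-2.85, 2.85]. Speed limits (rad/s): [2.79, 2.79, 3.14, 3.14, 3.14, 3.14].

INTERFACE

Orientations are given as a unit quaternion [x, y, z, w].
In Python, from cell import arm gives the robot as it stands.
- The arm moves only by the tool send_rows, never from a script. Its argument "rows" is a list that holds one entry, the list of rows, each a list of 5 numbers: the shift along the world's x, y, z in a scale on which 1.0 is 0.8 m, then the turn about the world's z in fractions of the full range, 1 being 2 pi rad, then the finger opening in cm, from 0 to 8.54. In form: [[[tx, ty, tz, twist, grip], ...]]. A call has 1 to 20 rows; each row is the pose to reach, as a shift and turn from the pose commanded when the call began; what a row does not reach only later rows make up. A row lasts 1/8 s, in which the tool goes at most 62.5 mm and 10.7 degrees, less where a joint would pass 70% of its speed; a pose out of reach is approached as far as the arm can. No shift or turn number may pass 1 either way. A call with a gripper value outside its range is refused whole. The fingers move at their own pace and stop on an object; "newtons" is the grip in N (left out, the last holds). Time passes only in rows, so rows that repeat a pose let the fingers close. It gives the time, the measured TCP pose, the force, the opening and the grip force at its end, in the units of the state.
- arm.get_state(): the state, without advancing time (a new reading comes with each control period).
- arm.camera(name): name is "side" or "top"; returns a dict with "frame" (420x560x3 uint8, blue, green, red), "K" (3x3 intrinsics, pixels), "view" (4x4, takes a point from world to camera coordinates). Camera axes: x right, y down, z forward; pixel columns grow to the right and rows downward; lengths in m; the calibration is good to about 2 mm. A picture is of the moment at which its call begins. There is no depth.
- arm.sign_off(): hands the job in; it is judged then, once.
The state is a dict: "time": time; "joint_positions": joint angles; "joint_vel": joint speeds; "effort": joint torques, N m; "tcp_pos": TCP position; "ee_rot": TCP orientation; "force": force on the tool from outside, world axes, zero at the start; "moment": the same for the moment, N m; "grip_width": opening from 0.0 (shut) to 1.0 (fully open); "grip_force": force on a finger pad.
Only numpy, scipy, OpenCV 4.12 (cv2) and the standard library are available. Lean on these libraries where they do the work, as an engineer would, in place of code of your own. Each camera call takes 0.05 s, during which the arm holds its last target. There are 200 camera calls.

TASK

The counter scale was left lopsided, with three of its four brass weights on one pan. A large weight is as heavy as two small ones: move the right weight over to the other pan and press it fully home in a free seat there, so that both pans sit level with every weight home in a seat. Be gentle with the scale (never push or pull on it with more than about 25 N) and leave the things around it standing where they are.

Things in the scene. Friction and masses are not known exactly. Their poses are not given: they have to be found in the camera images.
- scale: White counter scale fixed to the worktop, at any yaw: base 150 x 240 mm, 52 mm high (67 mm in the middle), steel pans a and b at local y = +90 and -90 mm. Origin on the worktop under its centre. Each pan is a plate 205 (x) x 100 (y) x 20 mm with three round seats in a row along local x, 66 mm apart, 42 mm wide, 16 mm deep. More than 25 N of push or pull overloads it.
- pan_a (a joint): Height of pan a in m: 0 = level with pan b, + = up. The pans are linked: one rises as the other sinks. A light centring spring (200 N/m in all) brings equal loads to rest level; with two small weights too many on pan a it rests on its lower stop, -0.010. A pulled pan first rises until the other one is on its stop.
- deck (a joint): How far (m) the cast housing that carries both pans has sunk (-) or been lifted (+) on its stiff rubber mounts: 1 mm for each 40 N of downward push or upward pull on the scale; 0 at rest with the four weights on it. Travel this small is lost in the reading's noise; feel the force at the wrist instead.
- pan_b (a joint): Height of pan b in m, the oppopoint of pan_a: 0 = level, + = up, at most +0.010. A pressed pan sinks, with little resistance, until it meets a rubber buffer inside the housing. Pan b's buffer is set 4 to 20 mm below level, differently each time; it cannot be seen or measured, only felt.
- seat_a1 (a point): Floor centre of a seat of pan a (local -x end of the row); rides with the pan, 80 mm above the worktop when level; mouth 16 mm higher. A weight fully home has its origin here. Two sprung balls in the wall 7.5 mm up press on its foot: 7 to 15 N of push gets it in, 9 to 16 N of pull out. They snap over in the last 2 mm; let go sooner, it springs back 4 mm or more proud.
- seat_a2 (a point): Floor centre of a seat of pan a (middle of the row); rides with the pan, 80 mm above the worktop when level; mouth 16 mm higher. A weight fully home has its origin here. Two sprung balls in the wall 7.5 mm up press on its foot: 7 to 15 N of push gets it in, 9 to 16 N of pull out. They snap over in the last 2 mm; let go sooner, it springs back 4 mm or more proud.
- seat_a3 (a point): Floor centre of a seat of pan a (local +x end of the row); rides with the pan, 80 mm above the worktop when level; mouth 16 mm higher. A weight fully home has its origin here. Two sprung balls in the wall 7.5 mm up press on its foot: 7 to 15 N of push gets it in, 9 to 16 N of pull out. They snap over in the last 2 mm; let go sooner, it springs back 4 mm or more proud.
- seat_b1 (a point): Floor centre of a seat of pan b (local -x end of the row); rides with the pan, 80 mm above the worktop when level; mouth 16 mm higher. A weight fully home has its origin here. Two sprung balls in the wall 7.5 mm up press on its foot: 7 to 15 N of push gets it in, 9 to 16 N of pull out. They snap over in the last 2 mm; let go sooner, it springs back 4 mm or more proud.
- seat_b2 (a point): Floor centre of a seat of pan b (middle of the row); rides with the pan, 80 mm above the worktop when level; mouth 16 mm higher. A weight fully home has its origin here. Two sprung balls in the wall 7.5 mm up press on its foot: 7 to 15 N of push gets it in, 9 to 16 N of pull out. They snap over in the last 2 mm; let go sooner, it springs back 4 mm or more proud.
- seat_b3 (a point): Floor centre of a seat of pan b (local +x end of the row); rides with the pan, 80 mm above the worktop when level; mouth 16 mm higher. A weight fully home has its origin here. Two sprung balls in the wall 7.5 mm up press on its foot: 7 to 15 N of push gets it in, 9 to 16 N of pull out. They snap over in the last 2 mm; let go sooner, it springs back 4 mm or more proud.
- small_1: Brass knob weight, small, body 40 mm wide, total height 69 mm, mass 0.15 kg (within 3 %), half a large one. Upward from its underside: bevelled foot (33 mm across at the bottom, 40 at height 5 to 5.6, 33 at height 9.6), 33 mm neck to height 17, body to height 41, then a plain round knob 22 mm wide, 28 mm tall, to grip from above. Origin: centre of its underside, z up.
- small_2: Brass knob weight, small, body 40 mm wide, total height 69 mm, mass 0.15 kg (within 3 %), half a large one. Upward from its underside: bevelled foot (33 mm across at the bottom, 40 at height 5 to 5.6, 33 at height 9.6), 33 mm neck to height 17, body to height 41, then a plain round knob 22 mm wide, 28 mm tall, to grip from above. Origin: centre of its underside, z up.
- large_1: Brass knob weight, large, body 52 mm wide, total height 77 mm, mass 0.30 kg (within 3 %), two small ones. Upward from its underside: bevelled foot (33 mm across at the bottom, 40 at height 5 to 5.6, 33 at height 9.6), 33 mm neck to height 17, body to height 49, then a plain round knob 22 mm wide, 28 mm tall, to grip from above. Origin: centre of its underside, z up.
- large_2: Brass knob weight, large, body 52 mm wide, total height 77 mm, mass 0.30 kg (within 3 %), two small ones. Upward from its underside: bevelled foot (33 mm across at the bottom, 40 at height 5 to 5.6, 33 at height 9.6), 33 mm neck to height 17, body to height 49, then a plain round knob 22 mm wide, 28 mm tall, to grip from above. Origin: centre of its underside, z up.
- salt_shaker: Bystander on the worktop: light grey shaker, 39 mm diameter, 70 mm tall. Origin: centre of its underside.

How it is judged:
By the outcome, as a careful person would: the job done as asked, in the order asked, and still so for the second after the job is handed in, with the robot touching nothing.
It also fails if it takes over 51 s, if anything falls off the work surface, if the arm or the gripper's body presses on something with over 40 N, if the wrist force passes 120 N, or if a joint passes its speed limit or range.

## Working session

There is one attempt and no reset: what is moved stays moved. The work goes in short steps, Python scripts to look and compute and a tool call to move; the robot and the scene stay as the last step left them, time stands still between calls to the robot, and variables do not carry over. Pictures are saved under pics/ and viewed, at most 10 in all, crops included, and the job is handed in when it is done.

Besides the shell and the picture viewer there is one more tool, called after "Request:" by a JSON object that holds its "method" and its "body". send_rows: Moves the arm, as the interface text tells. Its arguments: {"type":"object","properties":{"rows":{"type":"array","items":{"type":"array","items":{"type":"array","items":{"type":"number"}}}},"newtons":{"type":"number"}},"required":["rows"]}

```bash
mkdir -p pics
python3 - <<'E'
from cell import arm
import cv2,numpy as np
for n in("top","side"):
    c=arm.camera(n); cv2.imwrite(f"pics/{n}0.png",c["frame"]); np.savez(f"{n}0.npz",**c)
    print(n,c["K"].round(1).tolist(),c["view"].round(3).tolist())
s=arm.get_state();print(s["time"],s["tcp_pos"],s["ee_rot"],s["force"],s["grip_width"])
E
```

```text
top [[494.9, 0.0, 280.4], [0.0, 494.9, 208.5], [0.0, 0.0, 1.0]] [[-0.021, -0.999, -0.029, 0.116], [-0.982, 0.026, -0.186, 0.587], [0.186, 0.025, -0.982, 0.835], [0.0, 0.0, 0.0, 1.0]]
side [[389.0, 0.0, 281.6], [0.0, 389.0, 205.2], [0.0, 0.0, 1.0]] [[-0.947, -0.322, 0.018, 0.584], [-0.171, 0.453, -0.875, 0.139], [0.274, -0.831, -0.484, 0.791], [0.0, 0.0, 0.0, 1.0]]
0.1 [ 0.17614963 -0.59898186  0.23041822] [ 9.89810988e-01  1.42384029e-01  3.24773108e-05 -9.97102749e-04] [-0.51860081  1.19219944  0.37008424] 0.9988784763431231
```

View pics/top0.png

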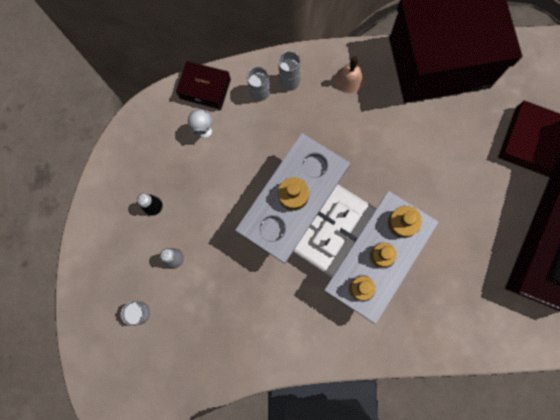

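View pics/side0.png

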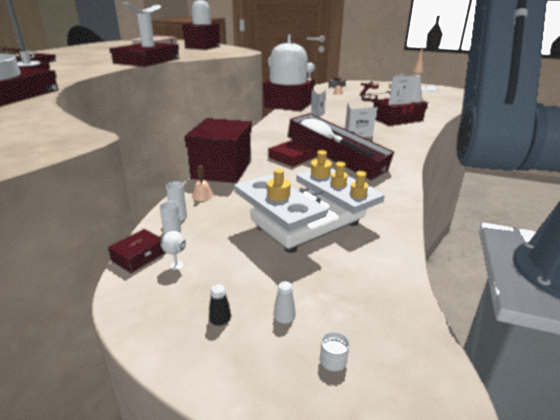

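Run:
```python
import cv2,numpy as np
a=cv2.imread("pics/top0.png")[130:330,230:445]; a=cv2.resize(a,None,fx=3,fy=3,interpolation=cv2.INTER_CUBIC)
a=cv2.convertScaleAbs(a,alpha=1.5)
b=cv2.imread("pics/side0.png")[145:255,230:390]; b=cv2.resize(b,None,fx=5,fy=5,interpolation=cv2.INTER_CUBIC)
b=cv2.convertScaleAbs(b,alpha=1.3)
cv2.imwrite("pics/t1.png",a);cv2.imwrite("pics/s1.png",b)
```

```text
(no output)
```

View pics/t1.png

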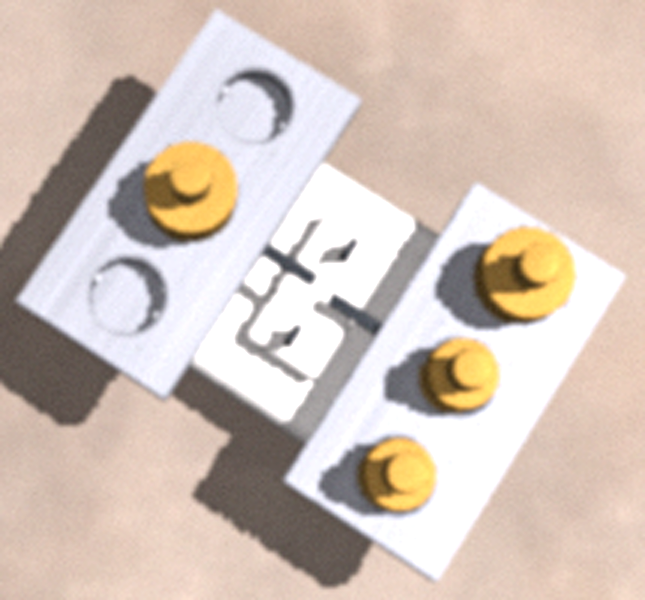

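View pics/s1.png

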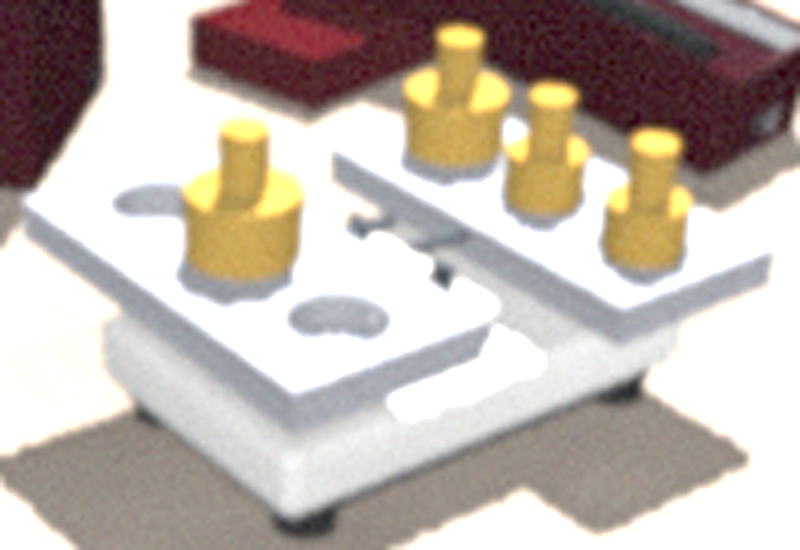

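```bash
cat > h.py <<'E'
import numpy as np
T=np.load("top0.npz");S=np.load("side0.npz")
def proj(C,P):
    p=C["view"]@np.append(P,1); q=C["K"]@p[:3]; return q[:2]/q[2]
tp=lambda x,y:np.array([230+(x+.5)/3-.5,130+(y+.5)/3-.5])
sp=lambda x,y:np.array([230+(x+.5)/5-.5,145+(y+.5)/5-.5])
def W(p,l):
    c,s=np.cos(p[2]),np.sin(p[2]); return np.array([p[0]+c*l[0]-s*l[1],p[1]+s*l[0]+c*l[1],l[2]])
E
python3 - <<'E'
from h import *
from scipy.optimize import least_squares
r=.066;y=.09
def obs(da,db):
    A=.08+da;B=.08+db;o=[]
    for (l,z,t,s) in [((0,-y),B+.077,(190,181),(245,132)),((r,y),A+.077,(541,265),(460,38)),((0,y),A+.069,(473,368),(554,97)),((-r,y),A+.069,(407,472),(656,144)),((-r,-y),B+.016,(127,296),(339,318)),((r,-y),B+.016,(255,106),None)]:
        o.append((T,(*l,z),tp(*t),1))
        if s:o.append((S,(*l,z),sp(*s),1))
    for sx,sy,t in [(1,-1,(217,10)),(1,1,(361,98)),(-1,1,(166,397)),(-1,-1,(18,300))]:o.append((T,(sx*.1025,-y+sy*.05,B+.016),tp(*t),.7))
    for sx,sy,t in [(1,-1,(475,184)),(1,1,(625,276)),(-1,1,(436,580)),(-1,-1,(285,481))]:o.append((T,(sx*.1025,y+sy*.05,A+.016),tp(*t),.7))
    return o
f=lambda p:np.concatenate([w*(proj(C,W(p,l))-q) for C,l,q,w in obs(-p[3],p[3])])
for x0 in([.55,-.1,-.6,.01],):
    R=least_squares(f,x0,loss="soft_l1");p=R.x
    print(p.round(4),R.cost);print(f(p).reshape(-1,2).round(1).tolist())
for n,l in dict(a1=(-r,y,0),a2=(0,y,0),b1=(-r,-y,0),b3=(r,-y,0)).items():print(n,W(p,l).round(4))
E
```

```text
[ 0.5618 -0.0069  1.0584 -0.0656] 1177.2754419164614
[[74.0, -16.2], [1.4, 4.6], [-126.9, 19.1], [-3.9, 0.3], [-63.8, 6.7], [-0.4, -15.3], [-0.6, -6.2], [-0.5, -31.7], [122.4, -30.1], [0.8, -18.3], [16.0, 1.2], [16.5, 1.5], [-34.2, 12.6], [80.9, -21.6], [131.9, -32.0], [-76.6, 8.9], [-132.8, 26.4], [-5.7, 0.1], [49.8, -17.8]]
a1 [ 0.451  -0.0203  0.    ]
a2 [0.4834 0.0372 0.    ]
b1 [ 0.6079 -0.1086  0.    ]
b3 [0.6726 0.0065 0.    ]
```

```bash
cat > fit.py <<'E'
from h import *
from scipy.optimize import least_squares
r=-.066;y=.09
def obs(da,db):
    A=.08+da;B=.08+db;o=[]
    for (l,z,t,s) in [((0,-y),B+.077,(190,181),(245,132)),((r,y),A+.077,(541,265),(460,38)),((0,y),A+.069,(473,368),(554,97)),((-r,y),A+.069,(407,472),(656,144)),((-r,-y),B+.016,(127,296),(339,318)),((r,-y),B+.016,(255,106),None)]:
        o.append((T,(*l,z),tp(*t),1))
        if s:o.append((S,(*l,z),sp(*s),1))
    for sx,sy,t in [(1,-1,(217,10)),(1,1,(361,98)),(-1,1,(166,397)),(-1,-1,(18,300))]:o.append((T,(-sx*.1025,-y+sy*.05,B+.016),tp(*t),.7))
    for sx,sy,t in [(1,-1,(475,184)),(1,1,(625,276)),(-1,1,(436,580)),(-1,-1,(285,481))]:o.append((T,(-sx*.1025,y+sy*.05,A+.016),tp(*t),.7))
    return o
f=lambda p:np.concatenate([w*(proj(C,W(p,l))-q) for C,l,q,w in obs(-p[3],p[3])])
R=least_squares(f,[.55,-.1,2.6,.01],loss="soft_l1");p=R.x
if __name__=="__main__":
    print(p.round(4),R.cost);print(f(p).reshape(-1,2).round(1).tolist())
    for n,l in dict(a3=(-r,y,0),a2=(0,y,0),b3=(-r,-y,0),b1=(r,-y,0),b2=(0,-y,0)).items():print(n,W(p,l).round(4))
E
python3 fit.py
```

```text
[0.5489 0.0045 2.5342 0.0105] 3.7433107266541596
[[0.1, -1.7], [-0.2, -1.7], [-0.0, -0.3], [0.0, -0.5], [0.1, 0.3], [-0.4, -0.6], [0.2, 0.5], [-0.2, -0.5], [-0.3, 0.0], [-0.3, -0.5], [-0.4, 0.0], [-0.3, -0.0], [0.2, 0.6], [-0.3, 0.6], [-0.3, 0.3], [0.0, -0.2], [0.1, 0.2], [0.1, 0.6], [-0.2, 0.1]]
a3 [ 0.4434 -0.0317  0.    ]
a2 [ 0.4976 -0.0694  0.    ]
b3 [0.5461 0.1161 0.    ]
b1 [0.6545 0.0407 0.    ]
b2 [0.6003 0.0784 0.    ]
```

Run:
```python
from fit import *
import cv2
for n,l,t,s in [("b2",(0,-y,.1675),(190,181),(245,132)),("aL",(r,y,.1465),(541,265),(460,38)),("a2",(0,y,.1385),(473,368),(554,97)),("a3",(-r,y,.1385),(407,472),(656,144))]:
    g=lambda X:np.r_[proj(T,X)-tp(*t),proj(S,X)-sp(*s)]
    q=least_squares(g,W(p,l)); print(n,((q.x-W(p,l))*1000).round(1),q.cost.round(2))
# model overlay of b2 and aL
def circ(C,l,z,rad):
    a=np.linspace(0,2*np.pi,60)
    return np.array([proj(C,W(p,(l[0]+rad*np.cos(k),l[1]+rad*np.sin(k),z))) for k in a])
out=[]
for C,im,o,sz,k in[(T,"pics/top0.png",(265,150),(60,60),6),(T,"pics/top0.png",(380,190),(60,60),6),(S,"pics/side0.png",(250,160),(60,60),6),(S,"pics/side0.png",(295,140),(60,60),6)]:
    I=cv2.imread(im)[o[1]:o[1]+60,o[0]:o[0]+60];I=cv2.resize(I,None,fx=k,fy=k,interpolation=cv2.INTER_CUBIC)
    for l,b in(((0,-y),.09),((r,y),.07)):
        for z,rad in((.077,.011),(.049,.011),(.049,.026),(.017,.026)):
            c=((circ(C,l,b+z,rad)-o+.5)*k-.5).round().astype(np.int32);cv2.polylines(I,[c],1,(255,0,0),1)
    out.append(I)
cv2.imwrite("pics/ov.png",cv2.resize(np.vstack([np.hstack(out[:2]),np.hstack(out[2:])]),(600,600)))
```

```text
b2 [-1.4  0.3 -3.7] 0.15
aL [-0.1 -0.3 -1.4] 0.0
a2 [ 0.1 -0.1 -1.4] 0.17
a3 [ 0.4  0.1 -1. ] 0.14
```

View pics/ov.png

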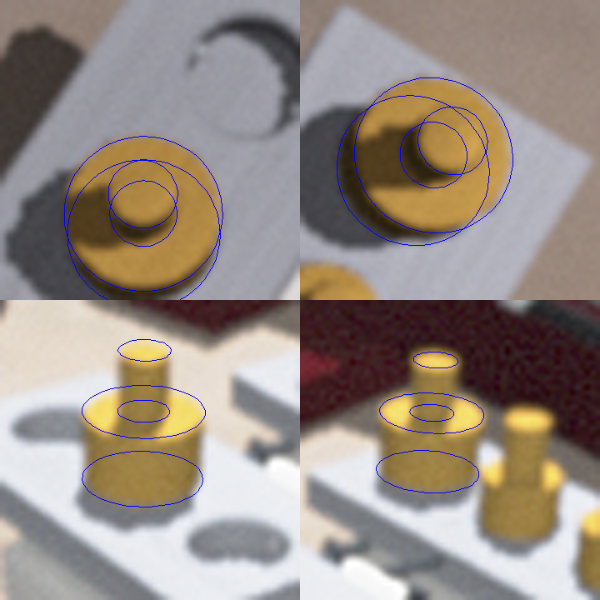

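Careful with the scale: shifts go in shares of 0.8 m and turns go in shares of 2 pi rad. That gives: 56.83 cm is 0.7104, 45 cm is 0.5625, 2.248 rad is 0.3578.

Request:
{"method": "send_rows", "body": {"rows": [[[0.075,0.15,0.0375,0.0796,5],[0.175,0.35,0.0375,0.1592,5],[0.275,0.5625,0.0375,0.2387,5],[0.3343,0.7104,0.0125,0.3578,5],[0.3343,0.7104,0.0125,0.3578,5],[0.3343,0.7104,0.0125,0.3578,5],[0.3343,0.7104,0.0125,0.3578,5],[0.3343,0.7104,0.0125,0.3578,5],[0.3343,0.7104,0.0125,0.3578,5],[0.3343,0.7104,0.0125,0.3578,5],[0.3343,0.7104,0.0125,0.3578,5],[0.3343,0.7104,0.0125,0.3578,5],[0.3343,0.7104,0.0125,0.3578,5],[0.3343,0.7104,0.0125,0.3578,5],[0.3343,0.7104,0.0125,0.3578,5]]], "newtons": 40}}

```text
time: 1.98
tcp_pos: [0.4435, -0.0316, 0.2413]
ee_rot: [0.3, 0.954, 0.0, -0.0]
force: [-0.5, -0.5, 0.1]
grip_width: 0.588
grip_force: 0.0
```

Scaled: -12.8 cm is -0.16, -12.5 cm is -0.1563.

Request:
{"method": "send_rows", "body": {"rows": [[[0,0,-0.0625,0,5],[0,0,-0.1125,0,5],[0,0,-0.1438,0,5],[0,0,-0.1563,0,5],[0,0,-0.16,0,5],[0,0,-0.16,0,5],[0,0,-0.16,0,3.5],[0,0,-0.16,0,2.5],[0,0,-0.16,0,1.5],[0,0,-0.16,0,1.5],[0,0,-0.16,0,1.5],[0,0,-0.16,0,1.5]]]}}

```text
time: 3.48
tcp_pos: [0.4441, -0.0314, 0.1137]
ee_rot: [0.299, 0.954, 0.0, 0.001]
force: [0.6, -0.1, 5.9]
grip_width: 0.244
grip_force: 39.2
```

Run:
```python
from cell import arm
import cv2,numpy as np
a=arm.camera("side")["frame"][120:260,220:400]
s=arm.get_state();print(s["time"],s["tcp_pos"],s["force"],s["moment"],s["grip_width"],s["grip_force"])
b=arm.camera("top")["frame"][170:310,290:470]
cv2.imwrite("pics/g.png",cv2.resize(np.hstack([a,b]),None,fx=2.2,fy=2.2,interpolation=cv2.INTER_CUBIC))
```

```text
3.525 [ 0.44406548 -0.03140384  0.11374535] [-0.48607881  0.55949486  4.60282879] [ 0.08173435  0.03310005 -0.00183859] 0.2445954064394841 39.17426526546478
```

View pics/g.png

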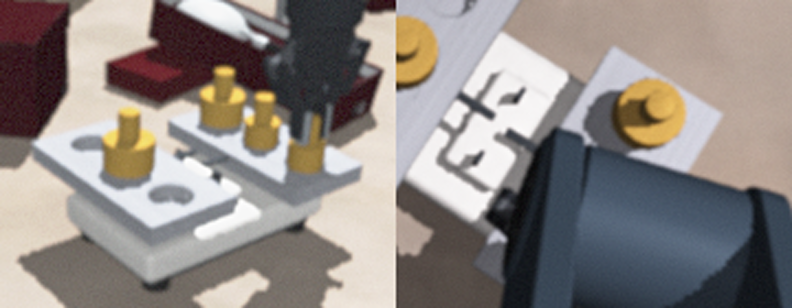

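Scaled: 1.6 cm is 0.02, 1.55 cm is 0.0194.

Request:
{"method": "send_rows", "body": {"rows": [[[0,0,0,0,1],[0,0,0.0013,0,1],[0,0,0.0038,0,1],[0,0,0.0063,0,1],[0,0,0.0088,0,1],[0,0,0.0113,0,1],[0,0,0.0138,0,1],[0,0,0.0163,0,1],[0,0,0.0175,0,1],[0,0,0.0188,0,1],[0,0,0.0194,0,1],[0,0,0.02,0,1]]], "newtons": 100}}

```text
time: 5.08
tcp_pos: [0.4438, -0.0313, 0.1293]
ee_rot: [0.299, 0.954, 0.0, 0.0]
force: [2.9, -0.0, -3.6]
grip_width: 0.223
grip_force: 97.8
```

Scaled: 0.48 cm is 0.006, 0.42 cm is 0.0053.

Request:
{"method": "send_rows", "body": {"rows": [[[0,0,0.0008,0,1],[0,0,0.0015,0,1],[0,0,0.0023,0,1],[0,0,0.003,0,1],[0,0,0.0038,0,1],[0,0,0.0045,0,1],[0,0,0.0053,0,1],[0,0,0.006,0,1]]]}}

```text
time: 6.08
tcp_pos: [0.4435, -0.0314, 0.1339]
ee_rot: [0.299, 0.954, -0.0, -0.0]
force: [3.5, -1.0, -9.7]
grip_width: 0.227
grip_force: 98.0
```

Request:
{"method": "send_rows", "body": {"rows": [[[0,0,0.0005,0,1],[0,0,0.001,0,1],[0,0,0.0015,0,1],[0,0,0.002,0,1],[0,0,0.0025,0,1]]]}}

```text
time: 6.7
tcp_pos: [0.4428, -0.031, 0.1366]
ee_rot: [0.299, 0.954, 0.0, -0.001]
force: [0.5, 1.0, -0.8]
grip_width: 0.219
grip_force: 99.2
```

Scaled: 14.78 cm is 0.1848, 10.27 cm is 0.1284.

Request:
{"method": "send_rows", "body": {"rows": [[[0,0,0.0188,0,1],[0,0,0.0625,0,1],[0,0,0.1063,0,1],[0.025,0.0375,0.1063,0,1],[0.0625,0.0875,0.1063,0,1],[0.1,0.1438,0.1063,0,1],[0.1284,0.1848,0.1063,0,1],[0.1284,0.1848,0.1063,0,1],[0.1284,0.1848,0.075,0,1],[0.1284,0.1848,0.075,0,1],[0.1284,0.1848,0.075,0,1]]]}}

```text
time: 8.07
tcp_pos: [0.5459, 0.1159, 0.1967]
ee_rot: [0.3, 0.954, -0.0, -0.0]
force: [0.5, -0.5, -0.8]
grip_width: 0.226
grip_force: 99.3
```

Run:
```python
from cell import arm
import cv2,numpy as np
a=arm.camera("side")["frame"][90:260,210:410]
s=arm.get_state();print(s["time"],s["tcp_pos"],s["force"],s["moment"],s["grip_width"],s["grip_force"])
b=arm.camera("top")["frame"][130:300,230:430]
cv2.imwrite("pics/g2.png",cv2.resize(np.hstack([a,b]),None,fx=2,fy=2,interpolation=cv2.INTER_CUBIC))
```

```text
8.125 [0.54638815 0.11596434 0.19704578] [ 1.65190397  0.22121728 -1.38333485] [-0.03185994 -0.02366209 -0.00503894] 0.2214425531363449 99.33068633079529
```

View pics/g2.png

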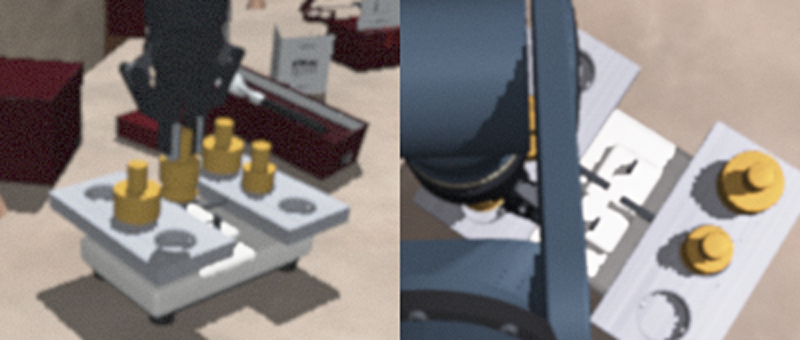

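Run:
```python
from h import *
for P in [(.5464,.116,.153+.017),(.5464,.116,.153+.041),(.5461,.1161,.103),(.5461,.1161,.096)]:
    q=proj(S,P);print(P,q.round(1),((q-[210,90])*2).round())
```

```text
(0.5464, 0.116, 0.16999999999999998) [298.2 179.4] [176. 179.]
(0.5464, 0.116, 0.194) [298.6 168.1] [177. 156.]
(0.5461, 0.1161, 0.103) [297.  209.2] [174. 238.]
(0.5461, 0.1161, 0.096) [296.9 212.2] [174. 244.]
```

Run:
```python
from h import *
import cv2
I=cv2.imread("pics/g2.png")
J=cv2.resize(I[230//2:,:][:1],None,fx=1,fy=1)
h=cv2.cvtColor(I[:, :400],cv2.COLOR_BGR2HSV)
for r in(172,178,184,190):
    m=np.where((h[r,:,1]>120)&(h[r,:,0]>12)&(h[r,:,0]<30)&(h[r,:,2]>60))[0]; m=m[(m>150)&(m<215)]; print(r,m.min(),m.max(),(m.min()+m.max())/2)
g=cv2.cvtColor(I,cv2.COLOR_BGR2GRAY)
cv2.imwrite("pics/z.png",cv2.resize(I[110:270,120:260],None,fx=4,fy=4,interpolation=cv2.INTER_CUBIC))
```

```text
172 162 196 179.0
178 162 195 178.5
184 151 194 172.5
190 151 195 173.0
```

View pics/z.png

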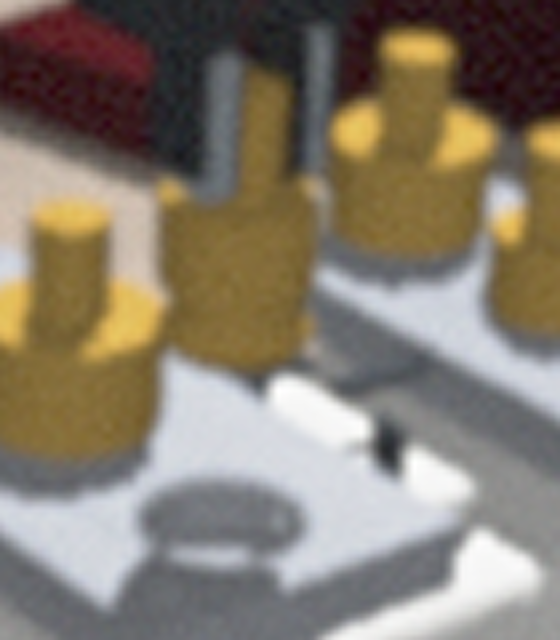

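Scaled: -6.3 cm is -0.0788, -6.1 cm is -0.0763.

Request:
{"method": "send_rows", "body": {"rows": [[[0.0006,0,-0.025,0,1],[0.0006,0,-0.05,0,1],[0.0006,0,-0.06,0,1],[0.0006,0,-0.0638,0,1],[0.0006,0,-0.0663,0,1],[0.0006,0,-0.0688,0,1],[0.0006,0,-0.0713,0,1],[0.0006,0,-0.0738,0,1],[0.0006,0,-0.0763,0,1],[0.0006,0,-0.0788,0,1]]]}}

```text
time: 9.43
tcp_pos: [0.547, 0.1165, 0.1331]
ee_rot: [0.299, 0.954, 0.0, 0.0]
force: [1.1, -0.4, 0.9]
grip_width: 0.22
grip_force: 99.4
```

Scaled: -1 cm is -0.0125, -0.9 cm is -0.0113.

Request:
{"method": "send_rows", "body": {"rows": [[[0,0,-0.0019,0,1],[0,0,-0.0038,0,1],[0,0,-0.0056,0,1],[0,0,-0.0075,0,1],[0,0,-0.0088,0,1],[0,0,-0.01,0,1],[0,0,-0.0113,0,1],[0,0,-0.0125,0,1]]]}}

```text
time: 10.42
tcp_pos: [0.5469, 0.1165, 0.1231]
ee_rot: [0.299, 0.954, 0.0, 0.0]
force: [0.3, -0.2, 2.2]
grip_width: 0.228
grip_force: 99.4
```

Scaled: -0.44 cm is -0.0055, -0.38 cm is -0.0048.

Request:
{"method": "send_rows", "body": {"rows": [[[0,0,-0.0009,0,1],[0,0,-0.0018,0,1],[0,0,-0.0025,0,1],[0,0,-0.0033,0,1],[0,0,-0.004,0,1],[0,0,-0.0048,0,1],[0,0,-0.0055,0,1]]]}}

```text
time: 11.3
tcp_pos: [0.5473, 0.1166, 0.1199]
ee_rot: [0.299, 0.954, 0.0, 0.001]
force: [-2.6, -0.8, 9.9]
grip_width: 0.225
grip_force: 100.1
```

Scaled: -0.08 cm is -0.001, -0.06 cm is -0.0008.

Request:
{"method": "send_rows", "body": {"rows": [[[0,0,-0.0004,0,1],[0,0,-0.0008,0,1],[0,0,-0.001,0,1]]]}}

```text
time: 11.68
tcp_pos: [0.5472, 0.1166, 0.1188]
ee_rot: [0.299, 0.954, 0.0, 0.001]
force: [-0.8, 0.4, 6.9]
grip_width: 0.224
grip_force: 100.0
```

Scaled: -0.08 cm is -0.001, -0.06 cm is -0.0008.

Request:
{"method": "send_rows", "body": {"rows": [[[0,0,-0.0004,0,1],[0,0,-0.0008,0,1],[0,0,-0.001,0,1]]]}}

```text
time: 12.05
tcp_pos: [0.5469, 0.1165, 0.1173]
ee_rot: [0.299, 0.954, 0.0, 0.0]
force: [0.9, -0.1, -1.2]
grip_width: 0.226
grip_force: 99.3
```

Request:
{"method": "send_rows", "body": {"rows": [[[0,0,-0.0004,0,1],[0,0,-0.0008,0,1],[0,0,-0.001,0,1]]]}}

```text
time: 12.42
tcp_pos: [0.5469, 0.1165, 0.1162]
ee_rot: [0.299, 0.954, -0.0, 0.0]
force: [0.5, -0.6, 1.1]
grip_width: 0.22
grip_force: 99.6
```

Scaled: -0.08 cm is -0.001, -0.06 cm is -0.0008.

Request:
{"method": "send_rows", "body": {"rows": [[[0,0,-0.0004,0,1],[0,0,-0.0008,0,1],[0,0,-0.001,0,1]]]}}

```text
time: 12.8
tcp_pos: [0.5469, 0.1165, 0.1155]
ee_rot: [0.299, 0.954, -0.0, 0.0]
force: [0.4, -1.6, 1.9]
grip_width: 0.222
grip_force: 99.6
```

Scaled: -0.14 cm is -0.0018, -0.11 cm is -0.0014.

Request:
{"method": "send_rows", "body": {"rows": [[[0,0,-0.0005,0,1],[0,0,-0.001,0,1],[0,0,-0.0014,0,1],[0,0,-0.0018,0,1]]]}}

```text
time: 13.3
tcp_pos: [0.547, 0.1165, 0.1148]
ee_rot: [0.299, 0.954, 0.0, 0.0]
force: [-0.8, 0.5, 8.2]
grip_width: 0.225
grip_force: 100.1
```

Scaled: -0.04 cm is -0.0005, -0.02 cm is -0.0003.

Request:
{"method": "send_rows", "body": {"rows": [[[0,0,-0.0003,0,1],[0,0,-0.0005,0,1],[0,0,-0.0005,0,1]]]}}

```text
time: 13.68
tcp_pos: [0.547, 0.1165, 0.1148]
ee_rot: [0.299, 0.954, 0.0, 0.0]
force: [-1.2, -1.1, 8.7]
grip_width: 0.225
grip_force: 100.3
```

Scaled: -0.06 cm is -0.0008, -0.03 cm is -0.0004.

Request:
{"method": "send_rows", "body": {"rows": [[[0,0,-0.0004,0,1],[0,0,-0.0008,0,1],[0,0,-0.0008,0,1]]]}}

```text
time: 14.05
tcp_pos: [0.547, 0.1164, 0.1147]
ee_rot: [0.299, 0.954, 0.0, 0.001]
force: [-2.5, -0.1, 11.5]
grip_width: 0.221
grip_force: 100.7
```

Scaled: -0.12 cm is -0.0015, -0.1 cm is -0.0013.

Request:
{"method": "send_rows", "body": {"rows": [[[0,0,-0.0006,0,1],[0,0,-0.0013,0,1],[0,0,-0.0015,0,1],[0,0,-0.0015,0,1]]]}}

```text
time: 14.55
tcp_pos: [0.5472, 0.1164, 0.1144]
ee_rot: [0.299, 0.954, 0.0, 0.001]
force: [-3.0, -0.5, 16.8]
grip_width: 0.225
grip_force: 101.5
```

Scaled: 1.1 cm is 0.0138, 1 cm is 0.0125.

Request:
{"method": "send_rows", "body": {"rows": [[[0,0,0.0025,0,1],[0,0,0.005,0,1],[0,0,0.0075,0,1],[0,0,0.01,0,1],[0,0,0.0125,0,1],[0,0,0.0138,0,1],[0,0,0.0138,0,1]]]}}

```text
time: 15.42
tcp_pos: [0.5468, 0.1165, 0.1229]
ee_rot: [0.299, 0.954, -0.0, -0.0]
force: [0.2, -0.2, 0.8]
grip_width: 0.221
grip_force: 100.0
```

Level and unloaded; release slowly, then retreat up.

Scaled: -45 cm is -0.5625, -40 cm is -0.5.

Request:
{"method": "send_rows", "body": {"rows": [[[0,0,0,0,2.3],[0,0,0,0,2.6],[0,0,0,0,3.2],[0,0,0,0,4],[0,0,0,0,5],[0,0,0,0,5],[0,0,0.025,0,5],[0,0,0.0625,0,5],[0,0,0.125,0,5],[-0.05,-0.125,0.175,0,5],[-0.1,-0.25,0.2,0,5],[-0.15,-0.375,0.2,0,5],[-0.2,-0.5,0.2,0,5],[-0.25,-0.5625,0.2,0,5],[-0.25,-0.5625,0.2,0,5],[-0.25,-0.5625,0.2,0,5],[-0.25,-0.5625,0.2,0,5],[-0.25,-0.5625,0.2,0,5]]], "newtons": 20}}

```text
time: 17.68
tcp_pos: [0.3453, -0.3379, 0.2833]
ee_rot: [0.302, 0.953, -0.001, 0.001]
force: [0.6, 1.3, -0.3]
grip_width: 0.585
grip_force: 0.0
```

Run:
```python
from cell import arm
import cv2,numpy as np
a=arm.camera("side")["frame"]
s=arm.get_state();print(s["time"],s["tcp_pos"],s["force"])
b=arm.camera("top")["frame"]
cv2.imwrite("pics/side9.png",a);cv2.imwrite("pics/top9.png",b)
a=cv2.resize(a[135:265,225:395],None,fx=4.4,fy=4.4,interpolation=cv2.INTER_CUBIC)
cv2.imwrite("pics/e.png",a)
```

```text
17.725 [ 0.34582866 -0.33508595  0.2828647 ] [0.555196   0.07926245 0.84024148]
```

View pics/e.png

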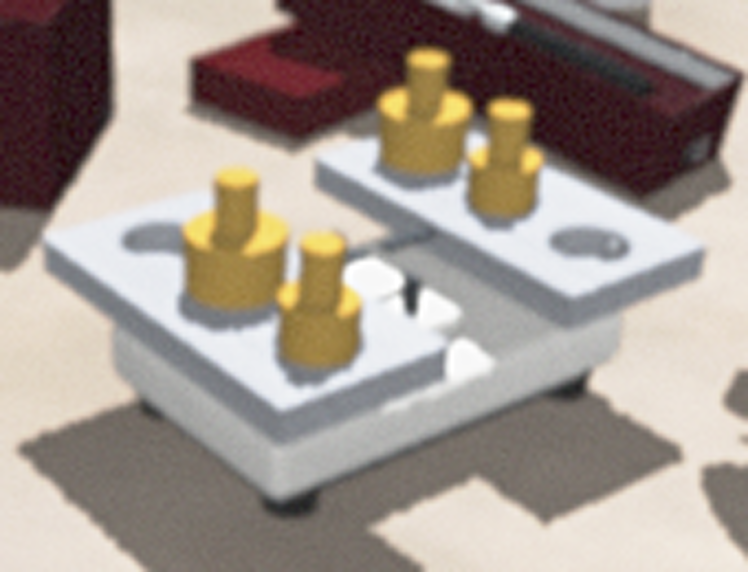

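Run:
```python
from fit import *
for n,l,q in[("b3",(-r,-y,.149),(324,245)),("b2",(0,-y,.157),(237,178)),("aL",(r,y,.157),(429,60)),("a2",(0,y,.149),(510,108)),("a3mouth",(-r,y,.096),(591,243))]:
    print(n,((np.array(q)+.5)/4.4-.5+[225,135]-proj(S,W(p,l))).round(2))
```

```text
b3 [0.37 1.26]
b2 [0.1  1.12]
aL [0.2  0.56]
a2 [ 0.1  -0.07]
a3mouth [ 0.48 -0.04]
```

```bash
python3 -c "
from cell import arm
print(arm.sign_off())"
```

```text
the job is handed in; nothing more can be done
None
```

I moved one small weight from the heavy pan to a free seat on the other pan and pressed it in with about 17 N. It snapped over, the final picture shows both pans level to within about 2 mm with no weight sitting proud, and I handed the job in at about 18 s (no verdict was returned).

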